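# Return two press mandrels to the graded rack

### The arm

A 6-joint arm with a two-finger parallel gripper is mounted at the origin on the work surface. World frame = base frame: x ahead of the robot, y to its left, z up, the work surface at z = 0. Lengths are in m, angles in rad, forces in N, time in s.
With the tool pointing down it reaches from about 0.25 to 0.725 m from the base axis. Payload 4 kg.
Tool frame: the origin (TCP) lies on the centre line of the jaws, within the pads' length; the fingertips stand 22 mm ahead of it and the grasp point (between the pads) lies 3 mm ahead of it; z points along the fingers, y is the line along which they close (so a half turn about z gives the same grasp; the last joint's range is limited). The gripper opens to 85 mm and grips with 20 to 120 N. Pads are 22 mm wide; open, the fingers measure 114 mm over their backs; the gripper's body (76 mm by 85 mm) begins 54 mm behind the grasp point. The pads swing forward as they close: fully open they stand 13 mm farther back than shut.
Start: joints at [-1.136, 0.241, 0.005, 1.335, 0, 1.571], TCP at [0.211, -0.453, 0.253] pointing down, gripper open.
Joint ranges: [-2.72, 2.72], [-1.05, 1.87], [-1.09, 1.28], [-1.99, 2.15], [-1.42, 1.44], [-3.14, 3.14]. Speed limits (rad/s): [2.79, 2.79, 3.14, 3.14, 3.14, 3.14].

### API

Orientations are given as a unit quaternion [x, y, z, w].
In Python, from workcell import bot gives the robot as it stands.
- The arm moves only by the shell command python3 -m inch 'ROWS'. ROWS is JSON, one flat list of numbers, 7 for each row, row after row: the shift along the world's x, y, z in mm, then the turn, a rotation vector about the world's x, y, z in rad, then the opening in per cent of the stroke, from 0 (shut) to 100 (fully open). A call has 1 to 8 rows; each row is the pose to reach, as a shift and turn from the pose commanded when the call began; what a row does not reach only later rows make up. A row lasts 1/12 s, in which the tool goes at most 41.7 mm and 7.16 degrees, less where a joint would pass 70% of its speed; a pose out of reach is approached as far as the arm can. A call with a gripper value outside its range is refused whole. The fingers move at their own pace and stop on an object; the grip force is fixed at half the most. Time passes only in rows, so rows that repeat a pose let the fingers close. It gives the time, the measured TCP pose, the force, the opening and the grip force at its end, in the units of the state.
- bot.get_obs(): the state, without advancing time (a new reading comes with each control period).
- bot.camera(name): name is "scene" or "top"; returns the picture (384x512x3 uint8, blue, green, red); there is no depth.
- bot.camera_info(name): a dict with "intrinsics" (3x3 intrinsics, pixels), "camera_from_world" (4x4, takes a point from world to camera coordinates). Camera axes: x right, y down, z forward; pixel columns grow to the right and rows downward; lengths in m; the calibration is good to about 2 mm. A picture is of the moment at which its call begins. camera_info takes no time and is no camera call.
- bot.job_done(): hands the job in; it is judged then, once.
Trained networks look in the newest picture that a camera, given by its name, has taken for a name from the list of things; names that differ only in an ending like _2 or _b are one class to them, and where a whole thing is asked for, a point or a joint stands for the part that bears it (a point fixed in the world has none). Each returns a list of dicts, best first, with "confidence" (0 to 1); they miss things now and then, are a little off and sometimes report something else, mostly with a low value. They report only what shows in the picture. A call takes as long as a camera call. They do not tell look-alikes from the thing itself.
- bot.silhouettes(camera, target): "mask" (384x512 bool, what is visible of it) and "uv" ([column, row] in pixels, amid what is visible of it).
- bot.spot_point(camera, target): "uv" ([column, row] in pixels: a listed point, or the origin of a listed thing).
The state is a dict: "clock": time; "joint_pos": joint angles; "joint_vel": joint speeds; "tau": joint torques, N m; "eef_pos": TCP position; "tool_rot": TCP orientation; "ft_force": force on the tool from outside, world axes, zero at the start; "ft_torque": the same for the moment, N m; "grip_width": finger opening in m; "grasp_force": force on a finger pad.
Only numpy, scipy, OpenCV 4.12 (cv2) and the standard library are available. Lean on these libraries where they do the work, as an engineer would, in place of code of your own. Each camera call takes 0.05 s, during which the arm holds its last target. There are 200 camera calls.

### The job

Two press mandrels were left standing on the bench: the one with the blue band and the one with the red band. Put each away in the wooden rack, upright in the hole that matches its diameter, which is the smallest hole it will go into, standing right down on the bottom of the hole, and let go.

Things in the scene. Friction and masses are not known exactly. Their poses are not given: they have to be found in the camera images.
- mandrel_blue: Thin press mandrel: a plain round steel bar, 22 mm in diameter over its whole length, 120 mm tall, 0.24 to 0.48 kg, loose, standing upright on the bench. Its top end is painted blue and a blue band lies 6 to 18 mm below it; the foot has a 4 mm chamfer all round. Origin: centre of the foot's underside; z runs up its axis.
- mandrel_red: Thick press mandrel: a plain round aluminium bar, 38 mm in diameter over its whole length, 120 mm tall, 0.25 to 0.5 kg, loose, standing upright on the bench. Its top end is painted red and a red band lies 6 to 18 mm below it; the foot has a 4 mm chamfer all round. Origin: centre of the foot's underside; z runs up its axis.
- rack: Fixed wooden block 85 x 263 x 60 mm (x, y, z). Origin: centre of underside; z up; y along its row of 5 round blind holes, at x = 0, 45 mm deep (floor at z = 15), 4 mm chamfer. Diameter at y, mm: 19 at +106, 27 at +69, 35 at +24, 43 at -29, 51 at -90. Each is 5 mm wider than its mandrel. The 19 one holds its own (yellow, top at z = 105); the rest are empty. Yaw up to 20 degrees.
There are look-alikes about, which are no part of the job. Leave any green look-alike of the mandrel_red alone. What is shaped like the mandrel_blue but purple is not meant.

How it is judged:
At the end, for the whole second after the job is handed in: Both mandrels stand at rest and released in the rack: the blue-banded 22 mm one in the 27 mm hole and the red-banded 38 mm one in the 43 mm hole, each within 10 mm of the hole's centre in the rack's x and y, its foot no more than 10 mm above the hole's floor, and upright to within 10 degrees (x of mandrel_blue in the frame of rack between -0.01 and 0.01 m and y of mandrel_blue in the frame of rack between 0.059 and 0.079 m and z of each of mandrel_blue, mandrel_red in the frame of rack below 0.025 m and angle between each of mandrel_blue, mandrel_red's own z axis and vertical below 0.175 rad and linear speed of each of mandrel_blue, mandrel_red below 0.03 m/s and x of mandrel_red in the frame of rack between -0.01 and 0.01 m and y of mandrel_red in the frame of rack between -0.039 and -0.019 m); the robot touches nothing.
It also fails if it takes over 64 s, if anything falls off the work surface, if the arm or the gripper's body presses on something with over 40 N, if the wrist force passes 120 N, or if a joint passes its speed limit or range.

## Working session

There is one attempt and no reset: what is moved stays moved. The work goes in short steps, Python scripts to look and compute and a shell command to move; the robot and the scene stay as the last step left them, time stands still between calls to the robot, and variables do not carry over. Pictures are saved under pics/ and viewed, at most 10 in all, crops included, and the job is handed in when it is done.

```bash
mkdir -p pics; cat > h.py <<'E'
import numpy as np, cv2
from workcell import bot
def ray(cam,uv):
    i=bot.camera_info(cam);K=np.array(i["intrinsics"]);T=np.array(i["camera_from_world"])
    R,t=T[:3,:3],T[:3,3]
    return -R.T@t, R.T@np.linalg.inv(K)@np.array([uv[0],uv[1],1.])
def at_z(cam,uv,z):
    c,d=ray(cam,uv); return c+d*(z-c[2])/d[2]
def proj(cam,p):
    i=bot.camera_info(cam);K=np.array(i["intrinsics"]);T=np.array(i["camera_from_world"])
    q=K@(T[:3,:3]@np.array(p)+T[:3,3]); return q[:2]/q[2]
E
python3 - <<'E'
from h import *
np.set_printoptions(precision=3,suppress=True)
for c in("top","scene"):
    im=bot.camera(c); cv2.imwrite(f"pics/{c}0.png",im)
    print(c,ray(c,(256,192)))
    for n in("mandrel_blue","mandrel_red","rack"):
        for s in bot.silhouettes(c,n): 
            ys,xs=np.nonzero(s["mask"]); print(n,"sil",s["confidence"],s["uv"],xs.min(),xs.max(),ys.min(),ys.max(),im[s["mask"]].mean(0))
        for s in bot.spot_point(c,n): print(n,"pt",s["confidence"],s["uv"],at_z(c,s["uv"],0))
print(bot.get_obs())
E
```

```text
top (array([0.363, 0.083, 0.785]), array([ 0.222, -0.007, -0.975]))
mandrel_blue sil 0.57 [262.1, 237.7] 255 268 230 246 [103.545  59.187  51.802]
mandrel_blue sil 0.54 [231.3, 226.6] 225 237 220 236 [104.18   72.448  54.093]
mandrel_blue pt 0.69 [232.1, 233.6] [0.452 0.123 0.   ]
mandrel_blue pt 0.57 [261.7, 241.6] [0.439 0.062 0.   ]
mandrel_red sil 0.83 [139.3, 190.0] 122 156 175 207 [ 55.308  60.726 114.885]
mandrel_red sil 0.72 [187.1, 193.9] 172 200 177 208 [39.569 82.304 34.661]
mandrel_red pt 0.78 [149.3, 196.0] [0.523 0.299 0.   ]
mandrel_red pt 0.68 [190.2, 199.0] [0.521 0.213 0.   ]
rack sil 0.82 [363.2, 190.3] 290 433 149 225 [ 40.249  67.058 103.53 ]
rack pt 0.88 [355.2, 193.1] [ 0.548 -0.128  0.   ]
scene (array([0.793, 0.552, 0.807]), array([-0.296, -0.495, -0.817]))
mandrel_blue sil 0.59 [283.6, 165.5] 276 289 146 185 [68.79  27.218 41.681]
mandrel_blue sil 0.58 [289.6, 189.1] 283 295 167 204 [71.769 62.088 58.058]
mandrel_blue pt 0.88 [287.1, 205.4] [0.458 0.128 0.   ]
mandrel_blue pt 0.67 [278.5, 182.9] [0.442 0.065 0.   ]
mandrel_red sil 0.94 [285.2, 227.1] 275 297
[... 181 characters left out ...]
.518]
mandrel_red pt 0.94 [284.7, 244.3] [0.514 0.209 0.   ]
mandrel_red pt 0.88 [306.9, 281.1] [0.519 0.301 0.   ]
rack sil 0.73 [202.2, 141.8] 170 231 89 189 [ 31.902  61.378 103.908]
rack pt 0.78 [199.1, 144.1] [ 0.553 -0.132  0.   ]
{'clock': 0.7, 'joint_pos': array([-1.136,  0.241,  0.005,  1.335,  0.   ,  1.571]), 'joint_vel': array([ 0.001,  0.001,  0.002,  0.001,  0.001, -0.   ]), 'tau': array([  0.   , -37.208,  25.264,   0.001,   0.   ,  -0.   ]), 'eef_pos': array([ 0.211, -0.453,  0.253]), 'tool_rot': array([0.976, 0.216, 0.   , 0.   ]), 'ft_force': array([-0.16 , -0.03 , -0.223]), 'ft_torque': array([ 0.019, -0.019,  0.02 ]), 'grasp_force': 0.0, 'grip_width': 0.08525454427511292}
```

View pics/top0.png

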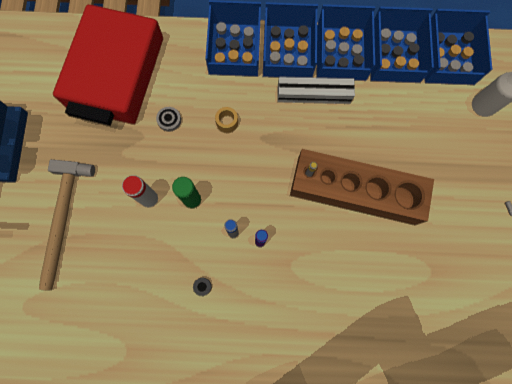

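View pics/scene0.png

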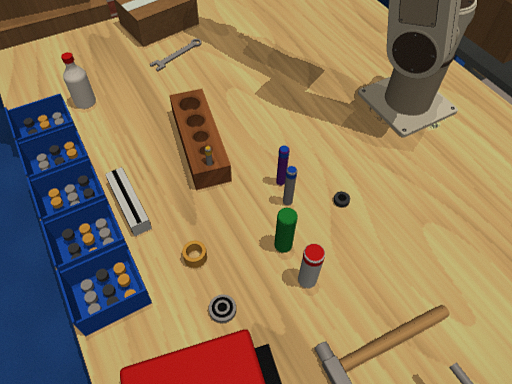

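Top view: the red mandrel is at (135,187), the green look-alike at (186,192), and the steel/blue one at (231,228). The purple look-alike is at (262,238). The rack runs from its yellow/19 end at (311,170) to the 51 hole at (409,196). The scene view agrees, with blue at (290,187) and purple at (283,165). I'll fit the models to the masks.

```bash
cat >> h.py <<'E'
from scipy.optimize import minimize
def hull(cam,P):
    m=np.zeros((384*4,512*4),np.uint8)
    q=np.array([proj(cam,p) for p in P])
    cv2.fillConvexPoly(m,cv2.convexHull(np.round((q+.5)*4).astype(np.int32)),1); return m>0
def cyl(x,y,r,z0=0,h=.12):
    a=np.linspace(0,2*np.pi,32)
    return [(x+r*np.cos(t),y+r*np.sin(t),z) for t in a for z in(z0,z0+h)]
def rackp(x,y,w,p):
    p=np.atleast_2d(p); c,s=np.cos(w),np.sin(w)
    return np.c_[x+c*p[:,0]-s*p[:,1],y+s*p[:,0]+c*p[:,1],p[:,2]]
BOX=[(a*.0425,b*.1315,z) for a in(-1,1) for b in(-1,1) for z in(0,.06)]
def fit(masks,model,x0,st):
    big={c:cv2.resize(m.astype(np.uint8),None,fx=4,fy=4,interpolation=0)>0 for c,m in masks.items()}
    def cost(v):
        return sum(1-(hull(c,model(v))&b).sum()/(hull(c,model(v))|b).sum() for c,b in big.items())
    S=np.vstack([x0]+[np.array(x0)+np.eye(len(x0))[i]*st[i] for i in range(len(x0))])
    r=minimize(cost,x0,method="Nelder-Mead",options=dict(initial_simplex=S,xatol=1e-4,fatol=1e-4)); return r.x,r.fun
def find(cam,name,pt):
    L=bot.silhouettes(cam,name); uv=proj(cam,pt)
    return min(L,key=lambda s:np.hypot(*(np.array(s["uv"])-uv)))["mask"]
E
python3 - <<'E'
from h import *
np.set_printoptions(precision=4,suppress=True)
for c in("top","scene"): cv2.imwrite(f"pics/{c}1.png",bot.camera(c))
def go(n,pt,model,x0,st):
    M={c:find(c,n,pt) for c in("top","scene")}
    for k in (["top"],["scene"],["top","scene"]):
        r=fit({c:M[c] for c in k},model,x0,st); print(n,k,*r)
    return r[0]
b=go("mandrel_blue",(.455,.125,.06),lambda v:cyl(*v,.011),[.455,.125],[.006,.006])
r=go("mandrel_red",(.52,.3,.06),lambda v:cyl(*v,.019),[.52,.3],[.006,.006])
k=go("rack",(.55,-.13,.03),lambda v:rackp(*v,BOX),[.55,-.13,-.1],[.006,.006,.15])
for y in(.069,-.029): print("hole",rackp(*k,(0,y,0)))
out=[]
for c,(x0,y0,x1,y1) in(("top",(110,140,440,250)),("scene",(160,80,330,300))):
    im=cv2.resize(cv2.imread(f"pics/{c}1.png"),None,fx=4,fy=4,interpolation=cv2.INTER_CUBIC)
    def dr(P): cv2.polylines(im,[np.round((np.array([proj(c,p) for p in P])+.5)*4).astype(int)],True,(0,255,255),1)
    a=np.linspace(0,6.28,40)
    for v,R in((b,.011),(r,.019)): dr([(v[0]+R*np.cos(t),v[1]+R*np.sin(t),.12) for t in a])
    for y,d in((.106,19),(.069,27),(.024,35),(-.029,43),(-.09,51)): dr(rackp(*k,[(d/2e3*np.cos(t),y+d/2e3*np.sin(t),.06) for t in a]))
    im=im[y0*4:y1*4,x0*4:x1*4]; f=min(800/im.shape[1],600/im.shape[0],1); cv2.imwrite(f"pics/ov_{c}.png",cv2.resize(im,None,fx=f,fy=f))
E
```

```text
Traceback (most recent call last):
  File "h.py", line 29, in fit
    r=minimize(cost,x0,method="Nelder-Mead",options=dict(initial_simplex=S,xatol=1e-4,fatol=1e-4)); return r.x,r.fun
  File "h.py", line 27, in cost
    return sum(1-(hull(c,model(v))&b).sum()/(hull(c,model(v))|b).sum() for c,b in big.items())
  File "h.py", line 27, in <genexpr>
    return sum(1-(hull(c,model(v))&b).sum()/(hull(c,model(v))|b).sum() for c,b in big.items())
                  ~~~~^^^^^^^^^^^^
  File "h.py", line 15, in hull
    q=np.array([proj(cam,p) for p in P])
                ~~~~^^^^^^^
  File "h.py", line 10, in proj
    i=bot.camera_info(cam);K=np.array(i["intrinsics"]);T=np.array(i["camera_from_world"])
ValueError: time passes only in moves, steps and waits
```

```bash
sed -i 's/bot.camera_info(cam)/INFO[cam]/; s/^from workcell import bot/from workcell import bot\nINFO={c:bot.camera_info(c) for c in("top","scene")}/' h.py
cat > m.py <<'E'
from h import *
np.set_printoptions(precision=4,suppress=True)
for c in("top","scene"): cv2.imwrite(f"pics/{c}1.png",bot.camera(c))
def go(n,pt,model,x0,st):
    M={c:find(c,n,pt) for c in("top","scene")}
    for k in (["top"],["scene"],["top","scene"]):
        r=fit({c:M[c] for c in k},model,x0,st); print(n,k,*r)
    return r[0]
b=go("mandrel_blue",(.455,.125,.06),lambda v:cyl(*v,.011),[.455,.125],[.006,.006])
r=go("mandrel_red",(.52,.3,.06),lambda v:cyl(*v,.019),[.52,.3],[.006,.006])
k=go("rack",(.55,-.13,.03),lambda v:rackp(*v,BOX),[.55,-.13,-.1],[.006,.006,.15])
for y in(.069,-.029): print("hole",rackp(*k,(0,y,0)))
for c,(x0,y0,x1,y1) in(("top",(110,140,440,250)),("scene",(160,80,330,300))):
    im=cv2.resize(cv2.imread(f"pics/{c}1.png"),None,fx=4,fy=4,interpolation=cv2.INTER_CUBIC)
    def dr(P): cv2.polylines(im,[np.round((np.array([proj(c,p) for p in P])+.5)*4).astype(int)],True,(0,255,255),1)
    a=np.linspace(0,6.28,40)
    for v,R in((b,.011),(r,.019)): dr([(v[0]+R*np.cos(t),v[1]+R*np.sin(t),.12) for t in a])
    for y,d in((.106,19),(.069,27),(.024,35),(-.029,43),(-.09,51)): dr(rackp(*k,[(d/2e3*np.cos(t),y+d/2e3*np.sin(t),.06) for t in a]))
    im=im[y0*4:y1*4,x0*4:x1*4]; f=min(800/im.shape[1],600/im.shape[0],1); cv2.imwrite(f"pics/ov_{c}.png",cv2.resize(im,None,fx=f,fy=f))
E
python3 m.py
```

```text
mandrel_blue ['top'] [0.4538 0.1214] 0.125
mandrel_blue ['scene'] [0.4545 0.1213] 0.2017764618800888
mandrel_blue ['top', 'scene'] [0.453  0.1208] 0.3388272277360589
mandrel_red ['top'] [0.5175 0.2984] 0.12280267392919042
mandrel_red ['scene'] [0.518  0.2987] 0.07997502947908719
mandrel_red ['top', 'scene'] [0.5178 0.2989] 0.20523246104238124
rack ['top'] [ 0.5525 -0.128  -0.1959] 0.03749149775540739
rack ['scene'] [ 0.5517 -0.1301 -0.1989] 0.06268850710703033
rack ['top', 'scene'] [ 0.552  -0.129  -0.1956] 0.10541899605586913
hole [[ 0.5654 -0.0613  0.    ]]
hole [[ 0.5464 -0.1575  0.    ]]
```

View pics/ov_top.png

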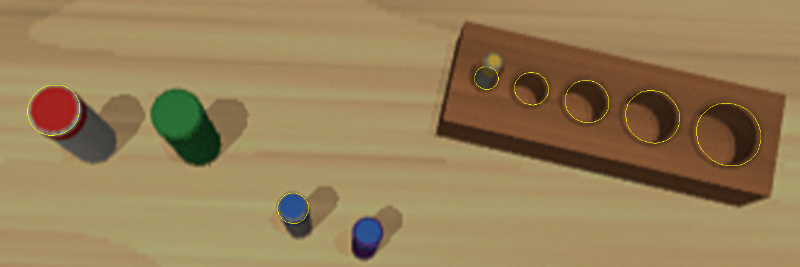

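View pics/ov_scene.png

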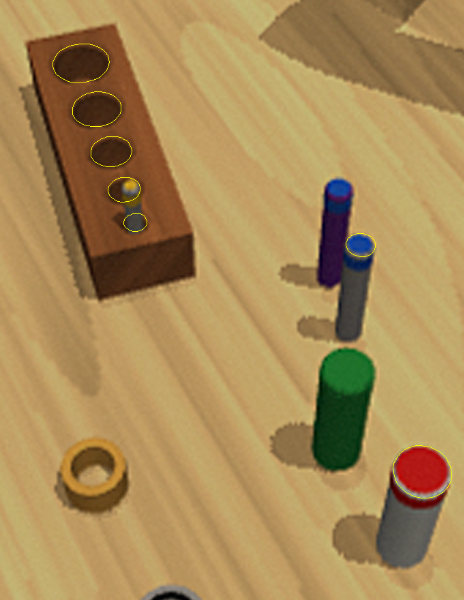

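The overlays match to about 1 mm. Blue is at (0.454, 0.121), red at (0.518, 0.299), the 27 hole at (0.565, -0.061) and the 43 hole at (0.546, -0.158). The rack's yaw is -0.196. One finger line at -11.2° clears the look-alikes and the yellow mandrel, which means a turn of +0.94 rad.

```bash
python3 -m inch '[243,574,0,0,0,0.94,100,243,574,0,0,0,0.94,100,243,574,0,0,0,0.94,100,243,574,0,0,0,0.94,100,243,574,0,0,0,0.94,100,243,574,0,0,0,0.94,100,243,574,0,0,0,0.94,100,243,574,0,0,0,0.94,100]'
```

```text
clock: 1.97
eef_pos: [0.3408, -0.1447, 0.2537]
tool_rot: [0.771, 0.636, 0.0, 0.001]
ft_force: [0.3, -0.4, 0.4]
grip_width: 0.0854
grasp_force: 0.0
```

```bash
python3 -m inch '[113,266,0,0,0,0,100,113,266,0,0,0,0,100,113,266,0,0,0,0,100,113,266,0,0,0,0,100,113,266,0,0,0,0,100,113,266,0,0,0,0,100,113,266,0,0,0,0,100,113,266,0,0,0,0,100]'; python3 -c "
from workcell import bot;o=bot.get_obs();print(o['eef_pos']*1000,o['tool_rot'],o['joint_pos'])"
```

```text
clock: 2.63
eef_pos: [0.4559, 0.1253, 0.253]
tool_rot: [0.771, 0.637, 0.002, -0.0]
ft_force: [0.3, -1.3, 0.2]
grip_width: 0.0852
grasp_force: 0.0
[455.91106974 125.3077439  252.96052347] [ 7.70565472e-01  6.37358379e-01  1.71210151e-03 -4.67759464e-04] [ 0.26688127  0.18493673 -0.06676138  1.31636252  0.00226193  2.02634394]
```

```bash
python3 -m inch '[-2,-4,-30,0,0,0,100,-2,-4,-60,0,0,0,100,-2,-4,-80,0,0,0,100,-2,-4,-80,0,0,0,100,-2,-4,-80,0,0,0,100]'
```

```text
clock: 3.05
eef_pos: [0.4506, 0.115, 0.1727]
tool_rot: [0.773, 0.634, -0.001, -0.001]
ft_force: [-0.7, -0.4, -0.0]
grip_width: 0.0857
grasp_force: 0.0
```

```bash
python3 -m inch '[3,6,0,0,0,0,100,3,6,0,0,0,0,100,3,6,0,0,0,0,100,3,6,0,0,0,0,100]'
```

```text
clock: 3.38
eef_pos: [0.4554, 0.1218, 0.1745]
tool_rot: [0.773, 0.635, 0.001, 0.001]
ft_force: [0.3, -0.3, 0.3]
grip_width: 0.0854
grasp_force: 0.0
```

```bash
python3 -m inch '[-1,-1,-30,0,0,0,100,-1,-1,-60,0,0,0,100,-1,-1,-80,0,0,0,100,-1,-1,-86,0,0,0,100,-1,-1,-86,0,0,0,100,-1,-1,-86,0,0,0,0,-1,-1,-86,0,0,0,0,-1,-1,-86,0,0,0,0]' && python3 -m inch '[0,0,0,0,0,0,0,0,0,0,0,0,0,0,0,0,0,0,0,0,0,0,0,0,0,0,0,0,0,0,0,0,0,0,0,0,0,0,0,0,0,0]'
```

```text
clock: 4.05
eef_pos: [0.455, 0.1208, 0.0889]
tool_rot: [0.773, 0.635, 0.002, 0.001]
ft_force: [0.7, -0.1, -0.6]
grip_width: 0.0517
grasp_force: 0.0
clock: 4.55
eef_pos: [0.4539, 0.1207, 0.0883]
tool_rot: [0.773, 0.635, 0.001, 0.0]
ft_force: [-2.1, -0.4, 6.8]
grip_width: 0.0203
grasp_force: 58.4
```

```bash
python3 -m inch '[0,0,15,0,0,0,0,0,0,40,0,0,0,0,0,0,70,0,0,0,0,0,0,100,0,0,0,0,0,0,130,0,0,0,0,0,0,145,0,0,0,0,0,0,150,0,0,0,0,0,0,150,0,0,0,0]' && python3 -m inch '[12,-20,0,0,0,0,0,28,-46,0,0,0,0,0,46,-75,0,0,0,0,0,64,-105,0,0,0,0,0,82,-134,0,0,0,0,0,98,-160,0,0,0,0,0,108,-177,0,0,0,0,0,111,-182,0,0,0,0,0]' && python3 -m inch '[0,0,0,0,0,0,0,0,0,0,0,0,0,0,0,0,0,0,0,0,0,0,0,0,0,0,0,0]'; cat > l.py <<'E'
import sys
from h import *
np.set_printoptions(precision=4,suppress=True)
o=bot.get_obs();print(o["eef_pos"],o["tool_rot"],o["grip_width"])
P=[]
for i,c in enumerate(("top","scene")):
    im=bot.camera(c); u=proj(c,(o["eef_pos"][0],o["eef_pos"][1],.09)); x,y=np.clip((u-[66,100]).astype(int),0,[380,184])
    P.append(cv2.resize(im[y:y+200,x:x+132],None,fx=3,fy=3,interpolation=cv2.INTER_CUBIC))
cv2.imwrite(sys.argv[1],np.hstack(P))
E
python3 l.py pics/a.png
```

```text
clock: 5.22
eef_pos: [0.4539, 0.1205, 0.2379]
tool_rot: [0.773, 0.635, 0.001, 0.0]
ft_force: [-0.6, -0.0, -4.9]
grip_width: 0.0203
grasp_force: 59.6
clock: 5.88
eef_pos: [0.5647, -0.0646, 0.2338]
tool_rot: [0.774, 0.633, -0.002, -0.001]
ft_force: [0.6, 0.5, -4.3]
grip_width: 0.0205
grasp_force: 59.7
clock: 6.22
eef_pos: [0.5638, -0.0603, 0.2369]
tool_rot: [0.772, 0.635, -0.0, -0.001]
ft_force: [-0.2, 0.3, -5.2]
grip_width: 0.0207
grasp_force: 59.8
[ 0.5638 -0.0603  0.2369] [ 0.7724  0.6352 -0.0004 -0.0006] 0.020681752987386504
```

View pics/a.png

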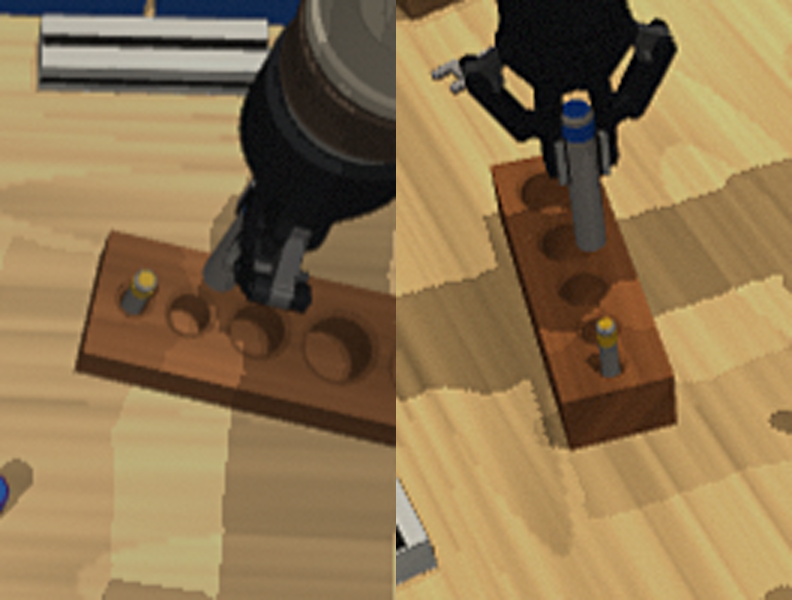

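Blue is held over the rack, with its foot at about (590,245) in the scene half and partly hidden in the top half. Next I check its in-hand pose numerically.

```bash
cat > held.py <<'E'
import sys
from h import *
np.set_printoptions(precision=4,suppress=True)
n,R,dz=sys.argv[1],float(sys.argv[2]),float(sys.argv[3])
o=bot.get_obs();x,y,z=o["eef_pos"]; z0=z-dz; print(o["eef_pos"],z0)
M={}
for c in("top","scene"): bot.camera(c); M[c]=find(c,n,(x,y,z0+.03))
for c in M: print(c,M[c].sum(),hull(c,cyl(x,y,R,z0)).sum()/16)
def tilt(v,h=.12):
    P=np.array(cyl(0,0,R)); k=P[:,2]
    return np.c_[x+v[0]+P[:,0]+v[2]*(k-.085),y+v[1]+P[:,1]+v[3]*(k-.085),z0+k]
print(fit({"scene":M["scene"]},lambda v:cyl(x+v[0],y+v[1],R,z0),[0,0],[.003,.003]))
print(fit(M,lambda v:tilt(v),[0,0,0,0],[.003,.003,.05,.05]))
# axis direction in each picture against an upright one
for c in M:
    ys,xs=np.nonzero(M[c]); l=cv2.fitLine(np.c_[xs,ys].astype(np.float32),cv2.DIST_L2,0,.01,.01).ravel()
    d=proj(c,(x,y,z0+.12))-proj(c,(x,y,z0)); print(c,"axis deg",np.degrees(np.arctan(l[0]/l[1])),np.degrees(np.arctan(d[0]/d[1])), "foot", xs[ys>ys.max()-4].mean(), ys.max(), proj(c,(x,y,z0)))
E
python3 held.py mandrel_blue .011 .088
```

```text
[ 0.5642 -0.0604  0.2374] 0.14942237920761803
top 151 617.75
scene 556 586.4375
(array([-0.0009,  0.0008]), np.float64(0.11842782179236544))
(array([-0.0003,  0.0019,  0.0008,  0.0114]), np.float64(0.8672321517687005))
top axis deg -15.469875 -37.2798781088486 foot 338.27272727272725 168 [338.5855 162.9289]
scene axis deg 6.732193 6.633852435716985 foot 202.66666666666666 124 [202.3943 121.069 ]
```

```bash
python3 -m inch '[2,-1,-15,0,0,0,0,2,-1,-40,0,0,0,0,2,-1,-60,0,0,0,0,2,-1,-72,0,0,0,0,2,-1,-80,0,0,0,0,2,-1,-80,0,0,0,0,2,-1,-80,0,0,0,0,2,-1,-80,0,0,0,0]'; python3 held.py mandrel_blue .011 .088
```

```text
clock: 7.18
eef_pos: [0.5675, -0.0626, 0.1586]
tool_rot: [0.773, 0.635, 0.001, 0.001]
ft_force: [-0.2, -0.1, -4.9]
grip_width: 0.0203
grasp_force: 59.6
[ 0.5675 -0.0626  0.1586] 0.07055594533225962
top 181 448.625
scene 447 486.0
(array([-0.0003,  0.0014]), np.float64(0.11082867310625322))
(array([-0.001 ,  0.0002,  0.0075,  0.0398]), np.float64(1.0805051302288873))
top axis deg -18.00028 -37.245472042457614 foot 259.65714285714284 246 [330.4667 173.4622]
scene axis deg 6.2785735 6.910840709499727 foot 203.17241379310346 148 [203.531  145.7756]
```

```bash
python3 -m inch '[-1.5,0,-4,0,0,0,0,-1.5,0,-7,0,0,0,0,-1.5,0,-10,0,0,0,0,-1.5,0,-13,0,0,0,0,-1.5,0,-16,0,0,0,0,-1.5,0,-18,0,0,0,0,-1.5,0,-20,0,0,0,0,-1.5,0,-20,0,0,0,0]'
```

```text
clock: 8.05
eef_pos: [0.5648, -0.0625, 0.1367]
tool_rot: [0.773, 0.635, -0.0, -0.0]
ft_force: [-0.7, -0.6, -5.2]
grip_width: 0.0204
grasp_force: 59.7
```

```bash
python3 -m inch '[0,0,-5,0,0,0,0,0,0,-10,0,0,0,0,0,0,-15,0,0,0,0,0,0,-20,0,0,0,0,0,0,-25,0,0,0,0,0,0,-28,0,0,0,0,0,0,-30,0,0,0,0,0,0,-30,0,0,0,0]'
```

```text
clock: 8.72
eef_pos: [0.5647, -0.0625, 0.1066]
tool_rot: [0.773, 0.635, -0.0, -0.0]
ft_force: [-0.4, 0.6, -4.2]
grip_width: 0.0205
grasp_force: 59.7
```

```bash
python3 -m inch '[0,0,-2,0,0,0,0,0,0,-2,0,0,0,0,0,0,-2,0,0,0,30,0,0,-2,0,0,0,60,0,0,-2,0,0,0,100,0,0,-2,0,0,0,100,0,0,-2,0,0,0,100,0,0,-2,0,0,0,100]' && python3 -m inch '[0,0,10,0,0,0,100,0,0,40,0,0,0,100,0,0,80,0,0,0,100,0,0,115,0,0,0,100,0,0,135,0,0,0,100,0,0,140,0,0,0,100,0,0,140,0,0,0,100,0,0,140,0,0,0,100]'
```

```text
clock: 9.38
eef_pos: [0.5653, -0.0626, 0.1057]
tool_rot: [0.773, 0.635, 0.0, 0.0]
ft_force: [0.1, 0.1, 0.3]
grip_width: 0.0837
grasp_force: 0.0
clock: 10.05
eef_pos: [0.5647, -0.0625, 0.2448]
tool_rot: [0.773, 0.635, -0.0, -0.0]
ft_force: [1.2, 0.3, -1.2]
grip_width: 0.0854
grasp_force: 0.0
```

```bash
python3 -m inch '[-3,20,0,0,0,0,100,-7,55,0,0,0,0,100,-12,95,0,0,0,0,100,-17,135,0,0,0,0,100,-22,170,0,0,0,0,100,-27,205,0,0,0,0,100,-32,245,0,0,0,0,100,-37,285,0,0,0,0,100]' && python3 -m inch '[-5,35,0,0,0,0,100,-8,60,0,0,0,0,100,-9,72,0,0,0,0,100,-10,76,0,0,0,0,100,-10,76,0,0,0,0,100,-10,76,0,0,0,0,100,-10,76,0,0,0,0,100,-10,76,0,0,0,0,100]'; cat > s.py <<'E'
from h import *
np.set_printoptions(precision=4,suppress=True)
for c in("top","scene"): bot.camera(c)
for n,R,p,z in(("mandrel_blue",.011,(.5654,-.0613),.015),("mandrel_red",.019,(.518,.2987),0)):
  for c in("top","scene"):
    print(n,c,[(s["confidence"],s["uv"]) for s in bot.silhouettes(c,n)],"expect",proj(c,(*p,z+.1)),proj(c,(*p,z+.06)))
E
python3 s.py; python3 l.py pics/b.png
```

```text
clock: 10.72
eef_pos: [0.5263, 0.2235, 0.2427]
tool_rot: [0.773, 0.634, -0.002, -0.001]
ft_force: [1.0, -0.5, 0.0]
grip_width: 0.0854
grasp_force: 0.0
clock: 11.38
eef_pos: [0.5185, 0.2968, 0.2453]
tool_rot: [0.774, 0.634, -0.0, 0.0]
ft_force: [-0.1, -0.5, 1.0]
grip_width: 0.0854
grasp_force: 0.0
mandrel_blue top [(0.72, [262.4, 238.7]), (0.53, [333.3, 171.4])] expect [334.7761 167.9231] [330.2571 173.8599]
mandrel_blue scene [(0.74, [280.9, 166.3]), (0.6, [204.9, 135.5])] expect [203.01   132.2566] [204.4586 144.5157]
mandrel_red top [(0.67, [140.4, 190.6]), (0.58, [185.0, 192.3]), (0.46, [366.3, 189.6])] expect [135.0201 187.2981] [141.0683 192.155 ]
mandrel_red scene [(0.63, [284.3, 231.8]), (0.6, [309.7, 263.5])] expect [312.7544 257.3285] [310.1213 266.97  ]
[0.5183 0.2981 0.2455] [0.7731 0.6343 0.0002 0.    ] 0.08529774744057385
```

```bash
python3 - <<'E'
import cv2
from workcell import bot
im=bot.camera("scene"); t=bot.camera("top")
import numpy as np
cv2.imwrite("pics/c.png",np.hstack([cv2.resize(im[80:280,150:330],None,fx=2.2,fy=2.2),cv2.resize(t[100:300,280:440],None,fx=2.2,fy=2.2)]))
E
```

```text
(no output)
```

View pics/c.png

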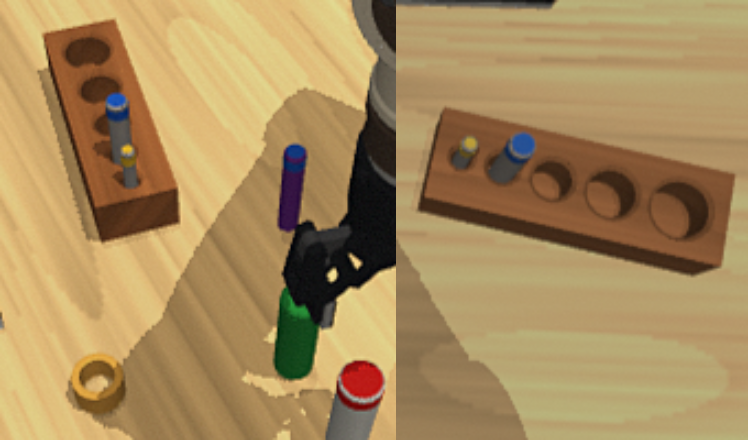

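Blue stands upright in the 27 mm hole, next to yellow: (117,105) in the scene half, (520,147) in the top half. Now the red one.

```bash
python3 -m inch '[0,0.5,-15,0,0,0,100,0,0.5,-45,0,0,0,100,0,0.5,-80,0,0,0,100,0,0.5,-115,0,0,0,100,0,0.5,-140,0,0,0,100,0,0.5,-154,0,0,0,100,0,0.5,-157,0,0,0,100,0,0.5,-157,0,0,0,100]' && python3 -m inch '[0,0,0,0,0,0,100,0,0,0,0,0,0,0,0,0,0,0,0,0,0,0,0,0,0,0,0,0,0,0,0,0,0,0,0,0,0,0,0,0,0,0,0,0,0,0,0,0,0]'
```

```text
clock: 12.55
eef_pos: [0.5173, 0.2986, 0.0871]
tool_rot: [0.773, 0.635, -0.001, -0.0]
ft_force: [0.1, 0.3, 0.4]
grip_width: 0.085
grasp_force: 0.0
clock: 13.13
eef_pos: [0.5184, 0.2994, 0.0895]
tool_rot: [0.773, 0.635, 0.001, -0.0]
ft_force: [-1.6, -0.8, 6.1]
grip_width: 0.0368
grasp_force: 60.1
```

```bash
python3 -m inch '[0,0,15,0,0,0,0,0,0,40,0,0,0,0,0,0,75,0,0,0,0,0,0,110,0,0,0,0,0,0,140,0,0,0,0,0,0,160,0,0,0,0,0,0,168,0,0,0,0,0,0,168,0,0,0,0]' && python3 -m inch '[1,-15,0,0,0,0,0,2,-40,0,0,0,0,0,5,-75,0,0,0,0,0,7,-110,0,0,0,0,0,9,-145,0,0,0,0,0,11,-180,0,0,0,0,0,13,-215,0,0,0,0,0,15,-250,0,0,0,0,0]' && python3 -m inch '[2,-35,0,0,0,0,0,4,-70,0,0,0,0,0,7,-105,0,0,0,0,0,9,-140,0,0,0,0,0,11,-170,0,0,0,0,0,12,-192,0,0,0,0,0,13,-204,0,0,0,0,0,13,-207,0,0,0,0,0]' && python3 -m inch '[0,0,0,0,0,0,0,0,0,0,0,0,0,0,0,0,0,0,0,0,0,0,0,0,0,0,0,0]'; python3 held.py mandrel_red .019 .0885
```

```text
clock: 13.8
eef_pos: [0.5187, 0.2993, 0.2577]
tool_rot: [0.773, 0.635, 0.001, 0.0]
ft_force: [-0.5, -0.2, -4.1]
grip_width: 0.0369
grasp_force: 61.1
clock: 14.47
eef_pos: [0.5311, 0.0466, 0.2531]
tool_rot: [0.773, 0.634, -0.003, -0.001]
ft_force: [0.5, -0.3, -4.4]
grip_width: 0.0362
grasp_force: 61.0
clock: 15.13
eef_pos: [0.5446, -0.1603, 0.2535]
tool_rot: [0.774, 0.633, -0.002, -0.002]
ft_force: [0.7, -0.0, -5.7]
grip_width: 0.0366
grasp_force: 60.9
clock: 15.47
eef_pos: [0.5461, -0.1565, 0.2563]
tool_rot: [0.772, 0.635, 0.0, -0.0]
ft_force: [-0.5, -0.2, -4.6]
grip_width: 0.037
grasp_force: 60.9
[ 0.5461 -0.1565  0.2563] 0.1677556038056118
top 843 1580.4375
scene 986 1063.3125
(array([-0.    ,  0.0006]), np.float64(0.08387436392349534))
(array([-0.0005,  0.0026, -0.0186,  0.0442]), np.float64(0.5270063662820881))
top axis deg -41.542206 -54.39090583934497 foot 400.0 183 [399.2756 172.4856]
scene axis deg 6.7763643 7.681899980683526 foot 190.0 89 [190.4379  84.6319]
```

```bash
python3 -m inch '[0,-1.5,-15,0,0,0,0,0,-1.5,-40,0,0,0,0,0,-1.5,-65,0,0,0,0,0,-1.5,-85,0,0,0,0,0,-1.5,-95,0,0,0,0,0,-1.5,-98,0,0,0,0,0,-1.5,-98,0,0,0,0,0,-1.5,-98,0,0,0,0]' && python3 -m inch '[0,0,-3,0,0,0,0,0,0,-6,0,0,0,0,0,0,-9,0,0,0,0,0,0,-12,0,0,0,0,0,0,-15,0,0,0,0,0,0,-18,0,0,0,0,0,0,-20,0,0,0,0,0,0,-20,0,0,0,0]'
```

```text
clock: 16.33
eef_pos: [0.547, -0.1597, 0.1596]
tool_rot: [0.773, 0.635, 0.001, 0.001]
ft_force: [-0.7, -0.4, -3.7]
grip_width: 0.0366
grasp_force: 60.9
clock: 17.0
eef_pos: [0.5461, -0.1592, 0.1377]
tool_rot: [0.773, 0.635, 0.0, -0.0]
ft_force: [0.7, 0.2, -5.4]
grip_width: 0.0368
grasp_force: 61.0
```

Foot at 49 mm, so it is in the hole with no contact force. I continue down.

```bash
python3 -m inch '[0,1,-5,0,0,0,0,0,1,-10,0,0,0,0,0,1,-15,0,0,0,0,0,1,-20,0,0,0,0,0,1,-25,0,0,0,0,0,1,-29,0,0,0,0,0,1,-32,0,0,0,0,0,1,-32,0,0,0,0]'
```

```text
clock: 17.67
eef_pos: [0.5456, -0.1583, 0.1053]
tool_rot: [0.773, 0.635, -0.0, -0.001]
ft_force: [0.1, 0.1, -4.5]
grip_width: 0.0367
grasp_force: 61.0
```

```bash
python3 -m inch '[0,0,-1,0,0,0,0,0,0,-1,0,0,0,20,0,0,-1,0,0,0,60,0,0,-1,0,0,0,100,0,0,-1,0,0,0,100,0,0,-1,0,0,0,100,0,0,-1,0,0,0,100,0,0,-1,0,0,0,100]' && python3 -m inch '[0,0,10,0,0,0,100,0,0,40,0,0,0,100,0,0,80,0,0,0,100,0,0,120,0,0,0,100,0,0,145,0,0,0,100,0,0,150,0,0,0,100,0,0,150,0,0,0,100,0,0,150,0,0,0,100]' && python3 -m inch '[-20,0,0,0,0,0,100,-60,0,0,0,0,0,100,-100,0,0,0,0,0,100,-135,0,0,0,0,0,100,-160,0,0,0,0,0,100,-170,0,0,0,0,0,100,-170,0,0,0,0,0,100,-170,0,0,0,0,0,100]'; python3 - <<'E'
import cv2
from workcell import bot
im=bot.camera("scene"); t=bot.camera("top")
import numpy as np
cv2.imwrite("pics/d.png",np.hstack([cv2.resize(im[70:270,150:330],None,fx=2.2,fy=2.2),cv2.resize(t[100:300,280:440],None,fx=2.2,fy=2.2)]))
E
```

```text
clock: 18.33
eef_pos: [0.5463, -0.1586, 0.1057]
tool_rot: [0.773, 0.635, 0.0, 0.0]
ft_force: [-0.1, -0.2, 0.3]
grip_width: 0.0853
grasp_force: 0.0
clock: 19.0
eef_pos: [0.5458, -0.1585, 0.2552]
tool_rot: [0.773, 0.635, -0.0, -0.0]
ft_force: [0.5, 0.3, -0.5]
grip_width: 0.0857
grasp_force: 0.0
clock: 19.67
eef_pos: [0.3763, -0.1586, 0.2547]
tool_rot: [0.773, 0.634, 0.0, -0.0]
ft_force: [0.9, -0.4, -0.8]
grip_width: 0.0853
grasp_force: 0.0
```

View pics/d.png

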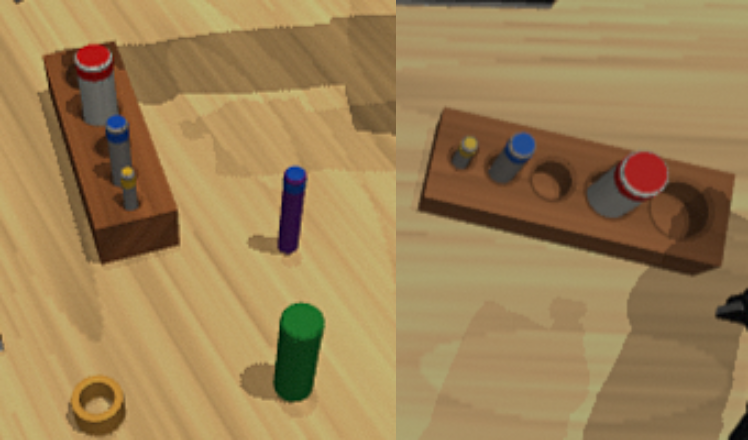

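Both stand upright in their holes, blue in the 27 (117,125 scene) and red in the 43 (95,60 scene; 643,173 top). The look-alikes haven't moved and the gripper is clear.

```bash
python3 -c "
from workcell import bot;print(bot.job_done())"
```

```text
the job is handed in; nothing more can be done
None
```

I put the blue mandrel in the 27 mm hole and the red one in the 43 mm hole; the last pictures show both upright and released with the gripper clear, and I handed the job in at about 20 s, though no verdict came back.

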